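# Empty fittings into the cleaning basket and hold the ultrasonic bath's lid open

### The job

Tip the three brass fittings out of the small glass beaker into the wire basket, then stand the empty beaker upright on the bench again and let go of it. Then lift the lid of the ultrasonic bath by its handle, without ever letting it drop, because it falls shut by itself. Finish while still holding the lid still by the handle at about 60 degrees open, so that I can lower the basket in; leave the basket standing on the bench and do not disturb the other things.

Things in the scene. Friction and masses are not known exactly. Their poses are not given: they have to be found in the camera images.
- beaker: the small clear glass beaker that holds the fittings, open at the top, 50 mm outside diameter (rim 55 mm), 70 mm tall, wall about 4 mm, 50 g, loose; origin at the centre of its underside, z up out of its mouth. Grip it across the straight wall below the rim (the top 7 mm flare out to the rim, and pads that bear on the rim slip)
- fitting_0: brass compression fitting lying loose in the beaker: hexagon 14 mm across its corners and 10 mm long with a 10 mm round stub, 20 mm long in all, 16 g; origin at the centre of the hexagon's free end, z along it towards the stub. The fittings slide out when the beaker is tipped well past level (mouth down, about 115 degrees from upright or more)
- fitting_1: second brass fitting, the same
- fitting_2: third brass fitting, the same
- basket: loose stainless wire basket standing open on the bench, 104 x 150 x 45 mm (x, y, z), inside 98 x 144 mm and 37 mm deep, 0.6 kg; origin at the centre of its underside, z up
- bath: the ultrasonic bath, a white housing 170 x 210 x 120 mm (x, y, z) with a display and two black dials on its front, fixed to the bench; origin at the centre of its underside, front towards its -x, lid hinge along its back edge (+x)
- bath_lid (a joint): angle of the bath's steel lid about the hinge at its back edge, rad: 0 shut, grows as the front edge is raised, stop at 1.4; 60 degrees is 1.047. Lid 0.35 kg, 164 mm deep; the hinge is free, it falls shut from every angle
- bath_lid_handle (a point): middle of the lid's black bar handle: a round bar 13 mm thick and 126 mm long parallel to the bath's y (the hinge line), on two posts 110 mm apart; 135 mm from the hinge line and 45 mm above it when shut, 36 mm clear space beneath it, 29 mm behind the lid's front edge. Moves with the lid, its axes are the lid's
- bath_lid_hinge (a point): point on the hinge line, in the middle of the lid's back edge, 120 mm above the bench; its y axis is the hinge line (a positive turn about it opens the lid)
- big_beaker: bystander: larger glass beaker, 74 mm wide, 96 mm tall, loose, empty of parts; origin under its centre
- flask_conical: bystander: conical glass flask, 80 mm wide, 122 mm tall, loose; origin under its centre
- bench_timer: bystander: small white timer, 60 x 66 x 18 mm, lying loose near the front edge; origin under its centre
Things that resemble listed ones, but are neither listed nor needed, are in the scene too. What is shaped like the beaker but blue, brown or red is not meant.

How it is judged (in metres and radians):
On the way, in this order (a step that is already met when the one before it is completed fails the run):
1. the beaker is tipped past level (over 92 degrees from upright) above the bench (angle between beaker's own z axis and vertical above 1.6 rad and height (world z) of beaker above 0.05 m), for 0.1 s.
2. all three fittings lie in the basket and the empty beaker stands upright on the bench outside the basket, released (x of fitting_0 in the frame of basket between -0.052 and 0.052 m and y of fitting_0 in the frame of basket between -0.075 and 0.075 m and z of fitting_0 in the frame of basket between 0 and 0.04 m and linear speed of each of fitting_0, fitting_1, fitting_2 below 0.05 m/s and x of fitting_1 in the frame of basket between -0.052 and 0.052 m and y of fitting_1 in the frame of basket between -0.075 and 0.075 m and z of fitting_1 in the frame of basket between 0 and 0.04 m and x of fitting_2 in the frame of basket between -0.052 and 0.052 m and y of fitting_2 in the frame of basket between -0.075 and 0.075 m and z of fitting_2 in the frame of basket between 0 and 0.04 m and angle between beaker's own z axis and vertical below 0.1 rad and height (world z) of beaker between -0.006 and 0.006 m and linear speed of beaker below 0.03 m/s and contact force between the fingers and beaker below 0.1 N and horizontal distance between beaker and basket above 0.07 m), for 0.3 s.
At the end, for the whole second after the job is handed in: the gripper, within 60 mm of the handle's middle, holds the lid still at 60 degrees open within 8 degrees; all three fittings lie in the basket, which stands level on the bench; the beaker stands upright on the bench, outside the basket and untouched; neither beaker nor basket touches the bath (all of step 2 and angle between basket's own z axis and vertical below 0.06 rad and height (world z) of basket below 0.006 m and value of joint bath_lid between 0.907 and 1.187 rad and velocity of joint bath_lid between -0.05 and 0.05 rad/s and contact force between the fingers and bath above 0.5 N and distance between the grasp point and bath_lid_handle below 0.06 m and contact force between each of beaker, basket and bath below 0.1 N); the arm keeps its last pose, push and grip.
It fails at once if the lid drops (it swings shut faster than 3 rad/s) (velocity of joint bath_lid below -3 rad/s).
It fails at once if a bystander is pushed more than 30 mm (distance of any of big_beaker, flask_conical, bench_timer from where it was at the start of the episode above 0.03 m).
It also fails if it takes over 69 s, if anything falls off the work surface, if the arm or the gripper's body presses on something with over 40 N, if the wrist force passes 120 N, or if a joint passes its speed limit or range.

### The arm

A 6-joint arm with a two-finger parallel gripper is mounted at the origin on a cart in front of the work surface, level with it; the furniture and walls round the work are solid. World frame = base frame: x ahead of the robot, y to its left, z up, the work surface at z = 0. Lengths are in mm, angles in rad, forces in N, time in s.
With the tool pointing down it reaches from about 300 to 850 mm from the base axis. Payload 5.4 kg.
Tool frame: the origin (TCP) lies midway between the tips of the shut fingers; the grasp point (between the pads) lies 19 mm behind it (ctrl.grip_point_offset is the distance from the TCP to the grasp point, in mm); z points along the fingers, y is the line along which they close (so a half turn about z gives the same grasp; the last joint's range is limited). The gripper opens to 85 mm and grips with 20 to 120 N. Pads are 22 mm wide; open, the fingers measure 114 mm over their backs; the gripper's body (76 mm by 85 mm) begins 54 mm behind the grasp point. The pads swing forward as they close: fully open they stand 13 mm farther back than shut.
Start: joints at [0.965, 0.158, 1.597, -0, 1.386, -0.21], TCP at [221.697, 530.525, 231.299] pointing down, gripper open.
Joint ranges: [-2.91, 2.91], [-0.94, 2.29], [0.18, 2.7], [-1.29, 4.43], [0.17, 2.64], [-3, 3]. Speed limits (rad/s): [2.57, 2.57, 3.14, 3.14, 3.14, 3.14].

### API

Orientations are given as a unit quaternion [w, x, y, z].
In Python, from plant import ctrl gives the robot as it stands.
- The arm moves only by the tool move_arm, never from a script. Its argument "commands" is a list that holds one entry, the list of rows, each a list of 7 numbers: the opening, from -1 (shut) to 1 (fully open), then the shift along the tool's x, y, z in cm, then the turn, a rotation vector about the tool's x, y, z in rad. In form: [[[grip, dx, dy, dz, wx, wy, wz], ...]]. A call has 1 to 12 rows; each row is the pose to reach, as a shift and turn from the pose commanded when the call began, along the tool's axes at that moment; what a row does not reach only later rows make up. A row lasts 1/10 s, in which the tool goes at most 50 mm and 8.59 degrees, less where a joint would pass 70% of its speed; a pose out of reach is approached as far as the arm can. A call with a gripper value outside its range is refused whole. The fingers move at their own pace and stop on an object; "newtons" is the grip in N (left out, the last holds). Time passes only in rows, so rows that repeat a pose let the fingers close. It gives the time, the measured TCP pose, the force, the opening and the grip force at its end, in the units of the state.
- ctrl.observe(): the state, without advancing time (a new reading comes with each control period).
- ctrl.get_image(name): name is "scene" or "top" or "wrist"; returns a dict with "image" (420x560x3 uint8, blue, green, red), "z_map" (420x560 float32, mm along the optical axis (not along the pixel's ray), 0 where there is no reading), "fx", "fy", "cx", "cy" (pixels), "cam_to_world" (4x4, takes a point from camera to world coordinates). Camera axes: x right, y up, looking along -z (the intrinsics and any distortion apply to the point x, -y, -z); pixel columns grow to the right and rows downward; lengths in mm; the calibration is good to about 2 mm. A picture is of the moment at which its call begins.
- ctrl.job_done(): hands the job in; it is judged then, once.
Trained networks look in the newest picture that a camera, given by its name, has taken for a name from the list of things; names that differ only in an ending like _2 or _b are one class to them, and where a whole thing is asked for, a point or a joint stands for the part that bears it (a point fixed in the world has none). Each returns a list of dicts, best first, with "p" (0 to 1); they miss things now and then, are a little off and sometimes report something else, mostly with a low value. They report only what shows in the picture. A call takes as long as a camera call. They do not tell look-alikes from the thing itself.
- ctrl.boxes_of(camera, query): "location" ([x, y, z] in mm, in the coordinates of the camera as it stood for that picture, good to about 4 mm: the middle of the surface that is visible of it).
- ctrl.trace(camera, query): "region" (420x560 bool, what is visible of it).
- ctrl.tip_of(camera, query): "location" ([x, y, z] in mm, in the coordinates of the camera as it stood for that picture, good to about 4 mm: a listed point, or the origin of a listed thing).
The state is a dict: "clock": time; "joint_pos": joint angles; "qd": joint speeds; "joint_torque": joint torques, N m; "tcp_pos": TCP position; "ee_rot": TCP orientation; "ft_force": force on the tool from outside, world axes, zero at the start; "moment": the same for the moment, N m; "opening": opening from 0.0 (shut) to 1.0 (fully open); "grip_force": force on a finger pad.
Only numpy, scipy, OpenCV 4.12 (cv2) and the standard library are available. Lean on these libraries where they do the work, as an engineer would, in place of code of your own. Each camera call takes 0.05 s, during which the arm holds its last target. There are 200 camera calls.

## Working session

There is one attempt and no reset: what is moved stays moved. The work goes in short steps, Python scripts to look and compute and a tool call to move; the robot and the scene stay as the last step left them, time stands still between calls to the robot, and variables do not carry over. Pictures are saved under pics/ and viewed, at most 10 in all, crops included, and the job is handed in when it is done.

Besides the shell and the picture viewer there is one more tool, called after "Call:" in YAML: its name, and indented under it one key for each argument. move_arm: Moves the arm, as the interface text tells. Its arguments: {"type":"object","properties":{"commands":{"type":"array"},"newtons":{"type":"number"}},"required":["commands"]}

```bash
mkdir -p pics; cat > h.py <<'E'
import numpy as np, cv2
from plant import ctrl
from scipy.spatial.transform import Rotation as R
def w(im,p):
    return (im["cam_to_world"]@np.r_[p,1])[:3]
def pts(im):
    z=im["z_map"]; v,u=np.mgrid[:420,:560]
    P=np.stack([(u-im["cx"])/im["fx"]*z,-(v-im["cy"])/im["fy"]*z,-z,np.ones_like(z)],-1)
    return (P@im["cam_to_world"].T)[...,:3]
def proj(im,p):
    c=np.linalg.inv(im["cam_to_world"])@np.r_[p,1]
    return im["cx"]+im["fx"]*c[0]/-c[2], im["cy"]+im["fy"]*c[1]/c[2]
def tool(p=None,q=None):
    s=ctrl.observe(); return np.array(s["tcp_pos"]),R.from_quat(np.array(s["ee_rot"]),scalar_first=True)
E
python3 - <<'E'
from h import *
ims=[]
for c in("scene","top"):
    im=ctrl.get_image(c); ims.append(im["image"])
    cv2.imwrite(f"pics/{c}0.png",im["image"])
    for n in("beaker","basket","bath","bath_lid_handle","bath_lid_hinge","big_beaker","flask_conical","bench_timer","fitting_0"):
        for d in ctrl.tip_of(c,n)[:4]:
            p=w(im,d["location"]); print(c,n,round(d["p"],2),p.round(),np.round(proj(im,p)))
print(ctrl.observe())
E
```

```text
scene beaker 0.74 [472.  18.   4.] [267. 303.]
scene beaker 0.63 [440. 272.  -1.] [209. 242.]
scene beaker 0.61 [387.  65.  -0.] [226. 306.]
scene beaker 0.57 [473. 163.   3.] [239. 263.]
scene basket 0.74 [593. 220.  -1.] [268. 232.]
scene bath 0.85 [654. -43.  -2.] [344. 288.]
scene bath_lid_hinge 0.89 [730. -50. 123.] [378. 242.]
scene big_beaker 0.93 [762. 259.  -2.] [309. 203.]
scene flask_conical 0.58 [774. 151.   1.] [334. 222.]
scene flask_conical 0.32 [766. 264.   1.] [309. 201.]
scene bench_timer 0.61 [401. -66.   1.] [259. 347.]
top beaker 0.88 [474. 166.  -0.] [260. 256.]
top beaker 0.78 [466.  15.  -0.] [322. 258.]
top beaker 0.67 [390.  56.   0.] [306. 290.]
top beaker 0.57 [446. 276.  -2.] [216. 268.]
top basket 0.89 [593. 210.  -4.] [242. 208.]
top bath 0.76 [651. -42.  -2.] [342. 184.]
top bath_lid_handle 0.7 [597. -42. 164.] [357. 196.]
top bath_lid_handle 0.53 [472. 163.  -1.] [262. 257.]
top bath_lid_hinge 0.71 [737. -50. 120.] [354. 137.]
top big_beaker 0.64 [765. 259.  -3.] [222. 141.]
top flask_conical 0.94 [776. 152.   4.] [264. 136.]
top flask_conical 0.62 [4
[... 217 characters left out ...]
3.]
{'clock': 1.0, 'joint_pos': array([ 9.64917434e-01,  1.58394200e-01,  1.59699402e+00,  1.57776686e-05,
        1.38622690e+00, -2.10062582e-01]), 'qd': array([ 0.00148944, -0.00017602,  0.00071994,  0.00031565,  0.0019566 ,
       -0.00029346]), 'joint_torque': array([-4.21606865e-05, -3.96006453e+01, -3.31709790e+01, -2.29910993e-04,
        3.98508555e-04, -7.15436329e-06]), 'tcp_pos': array([221.68117004, 530.52707833, 231.30540551]), 'ee_rot': array([-1.15750164e-05,  1.96620170e-01,  9.80479734e-01, -7.23432650e-06]), 'ft_force': array([ 0.11092239,  0.37606148, -0.25746114]), 'moment': array([-0.03551242, -0.04904187, -0.00702942]), 'grip_force': 0.0, 'opening': 0.9994136828100456}
```

View pics/scene0.png

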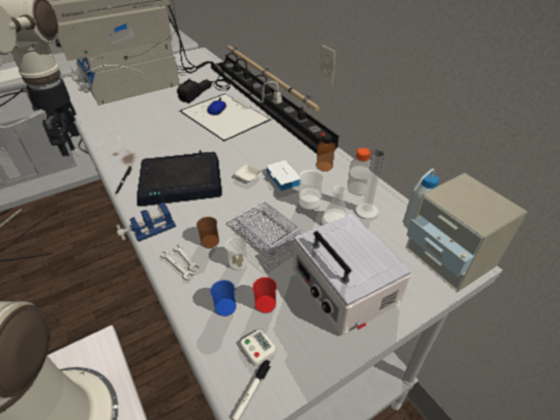

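View pics/top0.png

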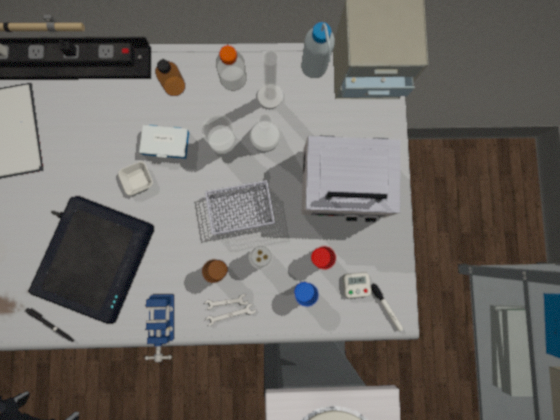

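```bash
python3 - <<'E'
from h import *
for c in("scene","top"):
    im=ctrl.get_image(c); P=pts(im); ok=im["z_map"]>0
    X,Y,Z=P[...,0],P[...,1],P[...,2]
    def box(n,m,tr=None):
        m=m&ok
        if tr is not None:m=m&tr
        q=P[m]; 
        if len(q)<5: print(c,n,len(q));return
        r=cv2.minAreaRect(q[:,:2].astype(np.float32)); print(c,n,len(q),np.round(r[0]),np.round(r[1]),round(r[2],1),"z",np.percentile(q[:,2],[2,50,98]).round(),"xy lo",np.percentile(q[:,:2],2,0).round(),"hi",np.percentile(q[:,:2],98,0).round())
    near=lambda x,y,r:(np.hypot(X-x,Y-y)<r)
    box("beaker",near(473,165,45)&(Z>8))
    box("beakertop",near(473,165,45)&(Z>55)&(Z<85))
    for a,b,n in((446,276,"brown"),(388,60,"blue"),(468,16,"red")): box(n,near(a,b,45)&(Z>50))
    box("basket rim",near(593,212,110)&(Z>38)&(Z<55)&(Y>120))
    box("basket all",near(593,212,110)&(Z>6)&(Z<55)&(Y>120))
    box("handle",near(597,-42,90)&(Z>148)&(Z<185))
    box("lid/housing",near(650,-42,150)&(Z>105)&(Z<140))
    for n in("beaker","basket","bath_lid_handle","bath"):
        for d in ctrl.trace(c,n)[:2]:
            print(round(d["p"],2),end=" "); box("trace "+n,Z>4,d["region"])
E
```

```text
scene beaker 593 [472. 165.] [54. 52.] 62.1 z [11. 45. 70.] xy lo [447. 139.] hi [495. 191.]
scene beakertop 196 [472. 165.] [54. 52.] 62.1 z [55. 64. 71.] xy lo [446. 139.] hi [497. 191.]
scene brown 237 [441. 272.] [54. 52.] 66.0 z [51. 61. 71.] xy lo [416. 246.] hi [466. 298.]
scene blue 285 [383.  62.] [53. 53.] 7.1 z [51. 62. 71.] xy lo [359.  37.] hi [409.  88.]
scene red 287 [466.  20.] [53. 54.] 47.8 z [50. 63. 71.] xy lo [440.  -6.] hi [491.  45.]
scene basket rim 285 [563. 210.] [158. 152.] 8.9 z [38. 44. 51.] xy lo [489. 134.] hi [649. 293.]
scene basket all 1321 [563. 210.] [158. 153.] 8.9 z [ 6. 20. 47.] xy lo [492. 135.] hi [648. 293.]
scene handle 368 [596. -41.] [127.  14.] 86.4 z [150. 170. 173.] xy lo [ 587. -103.] hi [602.  19.]
scene lid/housing 5859 [648. -44.] [210. 170.] 86.6 z [109. 129. 132.] xy lo [ 563. -149.] hi [727.  54.]
0.97 scene trace beaker 685 [466.  19.] [53. 51.] 60.3 z [ 7. 43. 70.] xy lo [441.  -6.] hi [490.  44.]
0.92 scene trace beaker 590 [471. 165.] [53. 52.] 62.1 z [ 8. 44. 70.] xy lo [447. 139.] hi [495. 190.]
0.98 scene trace basket 1241
[... 1089 characters left out ...]
170.] 86.8 z [113. 129. 133.] xy lo [ 570. -144.] hi [732.  57.]
0.94 top trace beaker 185 [474. 165.] [53. 53.] 62.3 z [ 4. 67. 72.] xy lo [450. 138.] hi [500. 190.]
0.9 top trace beaker 250 [446. 271.] [50. 53.] 43.6 z [ 4. 51. 72.] xy lo [420. 245.] hi [470. 295.]
0.82 top trace basket 1494 [593. 213.] [106. 151.] 9.2 z [ 4.  9. 47.] xy lo [535. 138.] hi [651. 290.]
0.86 top trace bath_lid_handle 6822 [653. -45.] [208. 165.] 86.7 z [126. 130. 171.] xy lo [ 573. -144.] hi [731.  55.]
0.87 top trace bath 7770 [645. -44.] [209. 185.] 86.8 z [ 59. 129. 170.] xy lo [ 564. -144.] hi [731.  60.]
0.35 top trace bath 1061 [593. 214.] [105. 149.] 9.4 z [ 4.  9. 47.] xy lo [535. 141.] hi [652. 291.]
```

Call:
move_arm:
  commands:
    - [[1,-4,-2,0,0,0,0],[1,-8,-4,0,0,0,0],[1,-12,-6,0,0,0,0],[1,-16,-8,0,0,0,0],[1,-20,-10,0,0,0,0],[1,-24,-12,0,0,0,0],[1,-27.3,-13.5,0,0,0,0],[1,-27.3,-13.5,0,0,0,0]]

```text
clock: 2.3
tcp_pos: [424.2, 297.7, 231.5]
ee_rot: [0.001, 0.199, 0.98, -0.0]
ft_force: [0.2, -0.0, -0.6]
opening: 1.0
grip_force: 0.0
```

```bash
python3 -c "
from h import *
s=ctrl.observe();print({k:np.round(s[k],4) for k in('clock','joint_pos','tcp_pos','ee_rot')})"
```

```text
{'clock': np.float64(2.3), 'joint_pos': array([ 3.7930e-01,  1.0000e-02,  1.7547e+00, -1.3000e-03,  1.3761e+00,
       -7.9020e-01]), 'tcp_pos': array([424.1872, 297.7431, 231.4842]), 'ee_rot': array([ 7.000e-04,  1.992e-01,  9.800e-01, -3.000e-04])}
```

Call:
move_arm:
  commands:
    - [[1,0,0,0,0.15,0,0],[1,0,0,0,0.3,0,0],[1,0,0,0,0.45,0,0],[1,0,0,-5,0.5,0,0],[1,0,0,-5,0.5,0,0]]

```text
clock: 2.8
tcp_pos: [422.9, 303.4, 284.7]
ee_rot: [-0.046, 0.19, 0.951, -0.241]
ft_force: [1.1, 0.1, 1.2]
opening: 1.004
grip_force: 0.0
```

```bash
python3 -c "
from h import *
s=ctrl.observe();print({k:np.round(s[k],4) for k in('clock','joint_pos','tcp_pos','ee_rot')})"
```

```text
{'clock': np.float64(2.8), 'joint_pos': array([ 0.5562,  0.3365,  1.3531, -0.2959,  1.8533, -0.645 ]), 'tcp_pos': array([422.9131, 303.3624, 284.6583]), 'ee_rot': array([-0.0463,  0.19  ,  0.9505, -0.2415])}
```

```bash
cat > kin.py <<'E'
import numpy as np
from scipy.spatial.transform import Rotation as R
from scipy.optimize import least_squares
D=[([.9649,.1584,1.597,0,1.3862,-.2101],[221.68,530.53,231.31],[0,.19662,.98048,0]),
([.3793,.01,1.7547,-.0013,1.3761,-.7902],[424.19,297.74,231.48],[.0007,.1992,.98,-.0003]),
([.5562,.3365,1.3531,-.2959,1.8533,-.645],[422.91,303.36,284.66],[-.0463,.19,.9505,-.2415])]
r=lambda ax,a:R.from_euler(ax,a)
def fk(q,p):
    a1,o,h,L2,e,L3,wx,wy,Lt=p
    A=r('z',q[0]);x=A.apply([a1,o,h])
    A=A*r('y',q[1]);x=x+A.apply([0,0,L2])
    A=A*r('y',q[2]);x=x+A.apply([e,0,L3])
    A=A*r('z',q[3])*r('y',q[4]);x=x+A.apply([wx,wy,0])
    A=A*r('z',S6*q[5]+O6);x=x+A.apply([0,0,Lt])
    return x,A
S6,O6=1,0
E
python3 - <<'E'
import kin
from kin import *
for s4 in(1,):
  for q,x,o in D:
    A=r('z',q[0])*r('y',q[1]+q[2])*r('z',q[3])*r('y',q[4])
    B=R.from_quat(o,scalar_first=True); print((A.inv()*B).as_rotvec().round(3), q[5])
E
```

```text
[-0.    -0.     1.361] -0.2101
[-0.    -0.     0.781] -0.7902
[0.    0.    0.926] -0.645
```

Call:
move_arm:
  commands:
    - [[1,0,0,0,-0.15,0,0],[1,0,0,0,-0.3,0,0],[1,0,0,0,-0.45,0,0],[1,0,0,5,-0.5,0,0],[1,0,0,5,-0.6,0.1,0],[1,0,0,5,-0.6,0.3,0],[1,0,0,5,-0.6,0.4,0],[1,0,0,5,-0.6,0.4,0]]

```text
clock: 3.6
tcp_pos: [413.4, 277.3, 236.1]
ee_rot: [-0.177, 0.242, 0.95, 0.089]
ft_force: [-1.1, -0.5, -0.5]
opening: 1.003
grip_force: 0.0
```

```bash
python3 -c "
from h import *
s=ctrl.observe();print({k:np.round(s[k],4).tolist() for k in('clock','joint_pos','tcp_pos','ee_rot')})"
```

```text
{'clock': 3.6, 'joint_pos': [0.1541, 0.0855, 1.7151, 0.3016, 1.6044, -0.9476], 'tcp_pos': [413.4188, 277.3141, 236.1309], 'ee_rot': [-0.1769, 0.2421, 0.9498, 0.0891]}
```

```bash
sed -i 's/^S6,O6.*/S6,O6=1,np.pi\/2/; s/\[-.0463,.19,.9505,-.2415\])\]/[-.0463,.19,.9505,-.2415]),\n([0.1541,0.0855,1.7151,0.3016,1.6044,-0.9476],[413.42,277.31,236.13],[-0.1769,0.2421,0.9498,0.0891])]/' kin.py
cat >> kin.py <<'E'
def fit():
    p0=np.array([0,120,250,350,0,350,0,0,250.])
    f=lambda p:np.r_[np.concatenate([fk(q,p)[0]-x for q,x,_ in D]),1e-3*(p-p0)]
    return least_squares(f,p0)
E
python3 - <<'E'
from kin import *
s=fit();print(s.x.round(1),s.fun[:-9].round(1))
print(np.linalg.svd(s.jac)[1].round(4)); print(np.linalg.svd(s.jac)[2][-3:].round(2))
E
```

```text
[ 1.000e+00  1.201e+02  2.989e+02  3.855e+02  4.860e+01  5.181e+02
 -1.000e-01 -2.000e-01  3.054e+02] [ 0. -0.  0.  0. -0. -0. -0.  0. -0.  0.  0.  0.]
[3.9683 3.4508 2.8128 0.4555 0.3507 0.2382 0.2116 0.0248 0.0081]
[[ 0.02 -0.02  0.16 -0.84 -0.48 -0.02  0.01  0.02 -0.2 ]
 [ 0.18  0.01  0.76 -0.19  0.6  -0.05 -0.   -0.01 -0.01]
 [ 0.69  0.12 -0.18  0.02 -0.04 -0.68  0.03 -0.12  0.  ]]
```

```bash
cat >> kin.py <<'E'
lo=np.array([-2.91,-.94,.18,-1.29,.17,-3])+.03; hi=np.array([2.91,2.29,2.7,4.43,2.64,3])-.03
P=None
def ik(x,A,seeds):
    global P
    if P is None:P=fit().x
    out=[]
    for s in seeds:
        f=lambda q:(lambda X,B:np.r_[(X-x)/100,(B.inv()*A).as_rotvec()])(*fk(q,P))
        z=least_squares(f,np.clip(s,lo+.01,hi-.01),bounds=(lo,hi))
        if np.abs(z.fun).max()<.01:out.append(z.x)
    return out
def tl(psi,al,roll=0,flip=0):
    z=np.array([np.cos(al)*np.cos(psi),np.cos(al)*np.sin(psi),-np.sin(al)])
    y=np.array([-np.sin(psi),np.cos(psi),0])*(-1 if flip else 1)
    return R.from_matrix(np.stack([np.cross(y,z),y,z],1))*R.from_rotvec([0,0,roll])
SE=[[a,b,c,d,e,g] for a in(-.3,.7) for b,c in((.1,1.7),(.3,2.2)) for d in(-1,0,1.5,3) for e in(.5,1.5) for g in(-1.5,1.5)]
E
cat > plan.py <<'E'
from kin import *
b=np.array([473.5,164.5,0])
for al in (20,35,45):
  for psi in range(-90,91,15):
    for flip in(0,1):
      A=tl(np.radians(psi),np.radians(al),0,flip); z=A.apply([0,0,1]); g=b+[0,0,40]
      s=ik(g+15*z,A,SE)
      u=[]
      for q in s:
        if not any(np.abs(q-v).max()<.05 for v in u):u.append(q)
      for q in u: print(al,psi,flip,q.round(2), "wrist z",round((g+15*z-P[8]*z)[2]))
E
python3 plan.py
```

```text
Traceback (most recent call last):
  File "plan.py", line 11, in <module>
    for q in u: print(al,psi,flip,q.round(2), "wrist z",round((g+15*z-P[8]*z)[2]))
                                                                      ~^^^
TypeError: 'NoneType' object is not subscriptable
```

```bash
sed -i 's/-P\[8\]\*z/-305*z/' plan.py; time python3 plan.py
```

```text
20 -90 0 [ 0.56  0.89  1.46 -0.93  1.68  0.92] wrist z 139
20 -90 1 [ 0.56  0.89  1.46 -0.93  1.68 -2.22] wrist z 139
20 -75 0 [ 0.61  0.8   1.64 -1.09  1.52  0.92] wrist z 139
20 -75 1 [ 0.61  0.8   1.64 -1.09  1.52 -2.22] wrist z 139
20 -15 0 [0.45 0.45 2.36 3.97 0.98 1.31] wrist z 139
20 -15 1 [ 0.45  0.45  2.36  3.97  0.98 -1.83] wrist z 139
20 0 0 [0.2  0.4  2.5  3.37 0.98 1.51] wrist z 139
20 0 1 [ 0.2   0.4   2.5   3.37  0.98 -1.63] wrist z 139
20 15 0 [-0.13  0.38  2.57  2.71  1.04  1.66] wrist z 139
20 15 1 [-0.13  0.38  2.57  2.71  1.04 -1.49] wrist z 139
20 15 1 [-2.17  2.16  2.56  2.09  0.78  2.75] wrist z 139
20 30 0 [-0.41  0.38  2.55  2.13  1.1   1.76] wrist z 139
20 30 1 [-0.41  0.38  2.55  2.13  1.1  -1.38] wrist z 139
20 45 0 [-0.54  0.42  2.44  1.71  1.17  1.87] wrist z 139
20 45 1 [-0.54  0.42  2.44  1.71  1.17 -1.27] wrist z 139
20 60 0 [-0.57  0.48  2.29  1.4   1.26  1.96] wrist z 139
20 60 1 [-0.57  0.48  2.29  1.4   1.26 -1.18] wrist z 139
20 75 0 [-0.53  0.57  2.11  1.17  1.38  2.03] wrist z 139
20 75 1 [-0.53  0.57  2.11  1.17  1.38 -1.11] wrist z 139
20 90 
[... 1890 characters left out ...]
  2.47] wrist z 245
45 15 1 [-0.03 -0.02  2.5   2.03  0.23 -0.68] wrist z 245
45 30 0 [-0.2  -0.01  2.49  1.54  0.49  2.62] wrist z 245
45 30 1 [-0.2  -0.01  2.49  1.54  0.49 -0.52] wrist z 245
45 45 0 [-0.31  0.06  2.41  1.29  0.72  2.56] wrist z 245
45 45 1 [-0.31  0.06  2.41  1.29  0.72 -0.58] wrist z 245
45 60 0 [-0.37  0.16  2.3   1.1   0.9   2.48] wrist z 245
45 60 1 [-0.37  0.16  2.3   1.1   0.9  -0.66] wrist z 245
45 75 0 [-0.37  0.27  2.16  0.94  1.06  2.41] wrist z 245
45 75 1 [-0.37  0.27  2.16  0.94  1.06 -0.74] wrist z 245
45 90 0 [-0.34  0.37  2.02  0.79  1.21  2.33] wrist z 245
45 90 1 [-0.34  0.37  2.02  0.79  1.21 -0.81] wrist z 245
real	1m34.407s
user	1m33.049s
sys	0m0.076s
```

```bash
cat > plan.py <<'E'
from kin import *
b=np.array([473.5,164.5,40]); rad=np.radians
def show(n,x,A,s):
    o=ik(x,A,s); 
    if not o: print(n,"NO");return None
    q=min(o,key=lambda v:np.abs(v-s[0]).max()); print(n,np.round(x),q.round(2)); return q
for al in(45,38):
 for psg in(75,60):
  A=tl(rad(psg),rad(al),0,1); z=A.apply([0,0,1]); g=b+15*z
  s0=[-.37,.27,2.16,.94,1.06,-.74]
  print(al,psg); q=show("grasp",g,A,[s0]); show("pre",g-90*z,A,[q]); ql=show("lift",g+[0,0,110],A,[q])
  for ps in(15,30,45):
   for be in(0,10):
    for z0 in (140,):
     q=ql; t=np.array([592,212,z0]); print(ps,be)
     for f in np.linspace(0,1,4):
        B=tl(rad(psg+(ps-psg)*f),rad(al+(be-al)*f),0,1); x=(b+[0,0,110])*(1-f)+t*f+15*B.apply([0,0,1]); q2=show(f" t{f:.1f}",x,B,[q]); q=q2 if q2 is not None else q
     for ro in(90,160):
        q2=show(f" roll{ro}",x,tl(rad(ps),rad(be),rad(ro),1),[q+[0,0,0,0,0,rad(ro)]])
E
python3 plan.py
```

```text
45 75
grasp [476. 175.  29.] [-0.37  0.27  2.16  0.94  1.06 -0.74]
pre [460. 113.  93.] [-0.52  0.09  2.19  0.8   1.25 -0.69]
lift [476. 175. 139.] [-0.37 -0.    2.16  0.84  1.23 -0.5 ]
15 0
 t0.0 [476. 175. 139.] [-0.37 -0.    2.16  0.84  1.23 -0.5 ]
 t0.3 [520. 191. 139.] [-0.4   0.02  2.31  1.3   1.07 -0.63]
 t0.7 [564. 204. 139.] [-0.27  0.15  2.41  2.04  0.99 -1.04]
 t1.0 [606. 216. 140.] [ 0.05  0.48  2.3   2.92  1.21 -1.49]
 roll90 [606. 216. 140.] [0.05 0.48 2.3  2.92 1.21 0.08]
 roll160 [606. 216. 140.] [0.05 0.48 2.3  2.92 1.21 1.3 ]
15 10
 t0.0 [476. 175. 139.] [-0.37 -0.    2.16  0.84  1.23 -0.5 ]
 t0.3 [520. 191. 138.] [-0.38 -0.01  2.3   1.23  1.04 -0.56]
 t0.7 [564. 204. 138.] [-0.24  0.06  2.4   1.9   0.84 -0.88]
 t1.0 [606. 216. 137.] [ 0.06  0.3   2.34  2.88  0.9  -1.44]
 roll90 [606. 216. 137.] [0.06 0.3  2.34 2.88 0.9  0.13]
 roll160 [606. 216. 137.] [0.06 0.3  2.34 2.88 0.9  1.35]
30 0
 t0.0 [476. 175. 139.] [-0.37 -0.    2.16  0.84  1.23 -0.5 ]
 t0.3 [519. 192. 139.] [-0.41  0.07  2.26  1.24  1.14 -0.65]
 t0.7 [563. 206. 139.] [-0.35  0.22  2.33  1.79  1.11 -0.9
[... 7883 characters left out ...]
  1.13 -0.5 ]
 t0.3 [521. 191. 140.] [-0.43  0.07  2.33  1.38  1.13 -0.74]
 t0.7 [562. 207. 140.] [-0.39  0.29  2.28  1.71  1.22 -0.99]
 t1.0 [603. 223. 140.] [-0.3   0.53  2.18  2.02  1.37 -1.19]
 roll90 [603. 223. 140.] [-0.3   0.53  2.18  2.02  1.37  0.38]
 roll160 [603. 223. 140.] [-0.3   0.53  2.18  2.02  1.37  1.61]
45 10
 t0.0 [479. 175. 141.] [-0.43 -0.11  2.34  1.05  1.13 -0.5 ]
 t0.3 [521. 191. 139.] [-0.41  0.03  2.32  1.32  1.09 -0.66]
 t0.7 [562. 207. 138.] [-0.36  0.19  2.28  1.62  1.1  -0.86]
 t1.0 [602. 222. 137.] [-0.29  0.37  2.22  1.91  1.17 -1.05]
 roll90 [602. 222. 137.] [-0.29  0.37  2.22  1.91  1.17  0.52]
 roll160 [602. 222. 137.] [-0.29  0.37  2.22  1.91  1.17  1.74]
```

```bash
cat > go.py <<'E'
from h import *
from kin import tl
rad=np.radians
def go(x,A,n=None):
    t,B=tool(); d=B.inv().apply(np.asarray(x)-t)/10; w=(B.inv()*A).as_rotvec()
    m=max(np.linalg.norm(d)/4.5,np.degrees(np.linalg.norm(w))/8); print("d",d.round(2),"w",w.round(3),"minrows",round(m,1))
    k=n or int(np.ceil(m))
    print([[round(float(v),3) for v in np.r_[d*f,w*f]] for f in np.arange(1,k+1)/k])
E
python3 - <<'E'
from go import *
A=tl(rad(75),rad(45),0,1);z=A.apply([0,0,1]);b=np.array([473.5,164.5,40])
go(b+15*z-160*z+[0,0,10],A)
E
```

```text
d [-15.   -17.42   1.32] w [-0.673  0.281  1.139] minrows 9.7
[[-1.5, -1.742, 0.132, -0.067, 0.028, 0.114], [-2.999, -3.483, 0.264, -0.135, 0.056, 0.228], [-4.499, -5.225, 0.396, -0.202, 0.084, 0.342], [-5.998, -6.967, 0.528, -0.269, 0.112, 0.456], [-7.498, -8.708, 0.66, -0.337, 0.14, 0.57], [-8.997, -10.45, 0.792, -0.404, 0.169, 0.683], [-10.497, -12.192, 0.924, -0.471, 0.197, 0.797], [-11.996, -13.934, 1.057, -0.538, 0.225, 0.911], [-13.496, -15.675, 1.189, -0.606, 0.253, 1.025], [-14.995, -17.417, 1.321, -0.673, 0.281, 1.139]]
```

Call:
move_arm:
  commands:
    - [[1,-1.5,-1.74,0.13,-0.067,0.028,0.114],[1,-3,-3.48,0.26,-0.135,0.056,0.228],[1,-4.5,-5.22,0.4,-0.202,0.084,0.342],[1,-6,-6.97,0.53,-0.269,0.112,0.456],[1,-7.5,-8.71,0.66,-0.337,0.14,0.57],[1,-9,-10.45,0.79,-0.404,0.169,0.683],[1,-10.5,-12.19,0.92,-0.471,0.197,0.797],[1,-12,-13.93,1.06,-0.538,0.225,0.911],[1,-13.5,-15.68,1.19,-0.606,0.253,1.025],[1,-15,-17.42,1.32,-0.673,0.281,1.139],[1,-15,-17.42,1.32,-0.673,0.281,1.139],[1,-15,-17.42,1.32,-0.673,0.281,1.139]]

```text
clock: 4.8
tcp_pos: [446.9, 67.4, 154.3]
ee_rot: [-0.232, 0.731, 0.566, 0.304]
ft_force: [-1.0, -0.0, -0.1]
opening: 0.999
grip_force: 0.0
```

```bash
python3 - <<'E'
from go import *
im=ctrl.get_image("wrist");cv2.imwrite("pics/w1.png",im["image"])
P=pts(im);m=(im["z_map"]>0)&(np.hypot(P[...,0]-473,P[...,1]-165)<45)&(P[...,2]>10)&(P[...,2]<80)
q=P[m];print(len(q),cv2.minAreaRect(q[:,:2].astype(np.float32)),np.percentile(q[:,2],98))
for d in ctrl.tip_of("wrist","beaker"):print(round(d["p"],2),w(im,d["location"]).round())
A=tl(rad(75),rad(45),0,1);z=A.apply([0,0,1]);b=np.array([473.5,164.5,40])
go(b+15*z,A,5); print(ctrl.observe()["joint_pos"].round(3))
E
```

```text
3812 ((471.9012451171875, 163.78717041015625), (54.86320114135742, 54.4091796875), 56.34316635131836) 69.84169181376464
0.94 [475. 165.   4.]
0.75 [383.  62.   3.]
0.71 [441. 273.   1.]
0.65 [479. 169.   3.]
0.56 [469.  13.   6.]
d [-1.01  0.05 16.7 ] w [-0.002  0.     0.009] minrows 3.7
[[-0.202, 0.01, 3.339, -0.0, 0.0, 0.002], [-0.404, 0.019, 6.678, -0.001, 0.0, 0.004], [-0.606, 0.029, 10.017, -0.001, 0.0, 0.006], [-0.808, 0.038, 13.356, -0.001, 0.0, 0.007], [-1.009, 0.048, 16.695, -0.002, 0.0, 0.009]]
[-0.637 -0.047  2.17   0.727  1.422 -0.65 ]
```

View pics/w1.png

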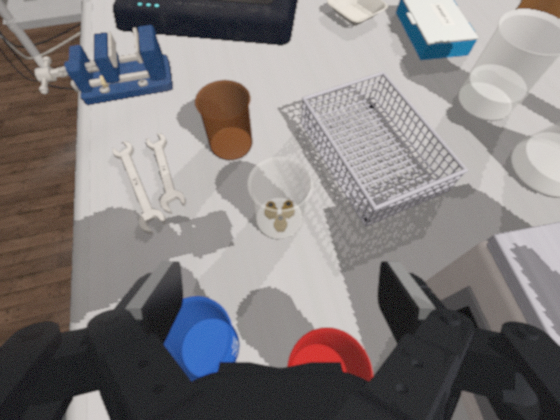

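The wrist view shows the clear beaker at about (280,200) with three fittings in it, centred ahead of the open fingers. The basket is behind it at (380,150).

Call:
move_arm:
  commands:
    - [[1,-0.2,0,3.3,0,0,0],[1,-0.4,0,6.6,0,0,0],[1,-0.6,0,10,0,0,0],[1,-0.8,0,13.3,0,0,0],[1,-1,0,16.6,0,0,0],[1,-1,0,16.6,0,0,0],[0.3,-1,0,16.6,0,0,0],[-0.5,-1,0,16.6,0,0,0],[-1,-1,0,16.6,0,0,0],[-1,-1,0,16.6,0,0,0],[-1,-1,0,16.6,0,0,0],[-1,-1,0,16.6,0,0,0]]
  newtons: 30

```text
clock: 6.1
tcp_pos: [476.7, 172.9, 31.1]
ee_rot: [-0.232, 0.731, 0.564, 0.305]
ft_force: [-2.0, -0.6, 6.1]
opening: 0.569
grip_force: 31.1
```

```bash
python3 - <<'E'
from go import *
t,B=tool(); print(t); go(t+[0,0,120],B,4)
E
```

```text
[476.71511148 172.89539071  31.06308136]
d [ 8.5   0.07 -8.47] w [0. 0. 0.] minrows 2.7
[[2.126, 0.016, -2.117, 0.0, 0.0, 0.0], [4.251, 0.033, -4.234, 0.0, 0.0, 0.0], [6.377, 0.049, -6.351, 0.0, 0.0, 0.0], [8.503, 0.066, -8.468, 0.0, 0.0, 0.0]]
```

Call:
move_arm:
  commands:
    - [[-1,1,0,-1,0,0,0],[-1,3,0,-3,0,0,0],[-1,5,0,-5,0,0,0],[-1,7,0,-7,0,0,0],[-1,8.5,0,-8.5,0,0,0],[-1,8.5,0,-8.5,0,0,0]]

```text
clock: 6.7
tcp_pos: [477.2, 172.3, 152.7]
ee_rot: [-0.23, 0.731, 0.565, 0.306]
ft_force: [0.1, 0.8, -1.3]
opening: 0.572
grip_force: 31.5
```

```bash
python3 - <<'E'
from go import *
im=ctrl.get_image("wrist");cv2.imwrite("pics/w2.png",im["image"])
s=ctrl.observe();print(s["opening"],s["grip_force"],s["tcp_pos"])
# beaker axis in tool frame
t,B=tool(); bt=B.inv().apply([0,0,1]); 
psi,be=rad(35),rad(5)
A0=tl(psi,be,0,1)
for ro in(160,-160,180):
    A=A0*R.from_rotvec([0,0,rad(ro)]); b=A.apply(bt); low=np.array([0,0,-1.])+b[2]*b; low/=np.linalg.norm(low)
    ex=27*low+30*b; print(ro,"tilt",np.degrees(np.arccos(b[2])).round(),"exit rel grasp",ex.round(),"dir",b.round(2))
    g=np.array([592,212,150.]); 
ex=None
A=A0*R.from_rotvec([0,0,rad(160)]); b=A.apply(bt)
low=np.array([0,0,-1.])+b[2]*b; low/=np.linalg.norm(low); e=27*low+30*b
g=np.array([592,212,0])-[e[0],e[1],0]-25*np.r_[b[:2],0]+[0,0,150]; print("g",g)
go(g+15*A.apply([0,0,1]),A0)
E
```

```text
0.5715101704279796 31.52596343541518 [476.09718548 172.61982501 150.70229402]
160 tilt 127.0 exit rel grasp [ -5.  -6. -40.] dir [-0.49 -0.63 -0.6 ]
-160 tilt 127.0 exit rel grasp [ -8.  -2. -40.] dir [-0.77 -0.23 -0.6 ]
180 tilt 130.0 exit rel grasp [ -5.  -3. -40.] dir [-0.63 -0.43 -0.64]
g [608.96429926 233.80557728 150.        ]
d [ 7.19 12.25  7.59] w [-0.645  0.667  0.309] minrows 7.0
[[0.898, 1.531, 0.949, -0.081, 0.083, 0.039], [1.797, 3.061, 1.898, -0.161, 0.167, 0.077], [2.695, 4.592, 2.847, -0.242, 0.25, 0.116], [3.594, 6.123, 3.796, -0.323, 0.333, 0.154], [4.492, 7.654, 4.745, -0.403, 0.417, 0.193], [5.39, 9.184, 5.694, -0.484, 0.5, 0.232], [6.289, 10.715, 6.644, -0.565, 0.583, 0.27], [7.187, 12.246, 7.593, -0.645, 0.667, 0.309]]
```

View pics/w2.png

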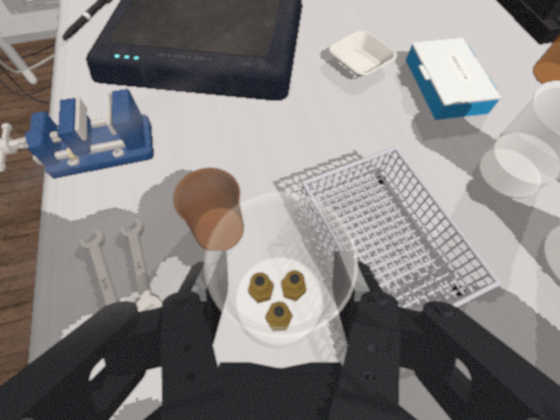

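Beaker is held with three fittings visible in it at (278,295). Moving it over the basket.

Call:
move_arm:
  commands:
    - [[-1,0.9,1.53,0.95,-0.081,0.083,0.039],[-1,1.8,3.06,1.9,-0.161,0.167,0.077],[-1,2.7,4.59,2.85,-0.242,0.25,0.116],[-1,3.6,6.12,3.8,-0.323,0.333,0.154],[-1,4.5,7.65,4.75,-0.403,0.417,0.193],[-1,5.4,9.18,5.7,-0.484,0.5,0.232],[-1,6.3,10.7,6.64,-0.565,0.583,0.27],[-1,7.2,12.25,7.6,-0.645,0.667,0.309],[-1,7.2,12.25,7.6,-0.645,0.667,0.309],[-1,7.2,12.25,7.6,-0.645,0.667,0.309]]

```text
clock: 7.75
tcp_pos: [618.7, 244.3, 144.7]
ee_rot: [-0.206, 0.706, 0.222, 0.641]
ft_force: [0.6, -0.1, -0.9]
opening: 0.572
grip_force: 31.8
```

```bash
python3 - <<'E'
from go import *
t,B=tool(); print(t,B.as_matrix().round(2).tolist(),ctrl.observe()["joint_pos"].round(2),ctrl.observe()["opening"])
bt=R.from_quat([-.231,.731,.5645,.3055],scalar_first=True).inv().apply([0,0,1])
for ro in(90,110,130,150,160,170):
    A=B*R.from_rotvec([0,0,rad(ro)]); b=A.apply(bt); low=np.array([0,0,-1.])+b[2]*b; low/=np.linalg.norm(low)
    print(ro,np.degrees(np.arccos(b[2])).round(),(t-15*B.apply([0,0,1])+27*low+30*b).round(),b.round(2))
E
```

```text
[618.65836504 244.27326718 144.72801036] [[0.08, 0.58, 0.81], [0.05, -0.82, 0.57], [1.0, -0.01, -0.09]] [-0.14  0.4   2.24  2.28  1.13 -1.19] 0.5723394246912836
90 87.0 [601. 205. 121.] [-0.17 -0.98  0.05]
110 101.0 [601. 212. 114.] [-0.21 -0.96 -0.19]
130 113.0 [601. 220. 109.] [-0.3  -0.87 -0.4 ]
150 123.0 [601. 227. 107.] [-0.42 -0.72 -0.55]
160 127.0 [602. 229. 107.] [-0.49 -0.63 -0.6 ]
170 129.0 [602. 231. 106.] [-0.56 -0.54 -0.63]
```

Call:
move_arm:
  commands:
    - [[-1,-0.5,0,0,0,0,0.14],[-1,-1,0,0,0,0,0.28],[-1,-1.5,0,0,0,0,0.42],[-1,-2,0,0,0,0,0.56],[-1,-2,0,0,0,0,0.7],[-1,-2,0,0,0,0,0.84],[-1,-2,0,0,0,0,0.98],[-1,-2,0,0,0,0,1.12],[-1,-2,0,0,0,0,1.26],[-1,-2,0,0,0,0,1.4],[-1,-2,0,0,0,0,1.52],[-1,-2,0,0,0,0,1.62]]

```text
clock: 8.95
tcp_pos: [619.2, 241.5, 128.6]
ee_rot: [-0.607, 0.645, -0.358, 0.294]
ft_force: [-0.5, -0.0, -0.5]
opening: 0.57
grip_force: 31.9
```

Call:
move_arm:
  commands:
    - [[-1,0,0,0,0,0,0.1],[-1,0,0,0,0,0,0.2],[-1,0,0,0,0,0,0.3],[-1,0,0,0,0,0,0.4],[-1,0,0,0,0,0,0.5],[-1,0,0,0,0,0,0.6],[-1,0,0,0,0,0,0.75],[-1,0,0,0,0,0,0.9],[-1,0,0,0,0,0,1.05],[-1,0,0,0,0,0,1.2],[-1,0,0,0,0,0,1.3],[-1,0,0,0,0,0,1.3]]

```text
clock: 10.15
tcp_pos: [619.3, 241.5, 128.8]
ee_rot: [0.662, -0.298, 0.675, 0.132]
ft_force: [-0.0, 0.1, -0.5]
opening: 0.569
grip_force: 32.0
```

```bash
python3 - <<'E'
from go import *
im=ctrl.get_image("wrist");cv2.imwrite("pics/w3.png",im["image"])
im=ctrl.get_image("scene")
cv2.imwrite("pics/s3.png",cv2.resize(im["image"][150:340,180:420],None,fx=3,fy=3))
print(ctrl.observe()["tcp_pos"],ctrl.observe()["ee_rot"])
E
```

```text
[619.16499626 241.76522084 128.43254583] [ 0.66235356 -0.29853173  0.67452384  0.13108837]
```

View pics/s3.png

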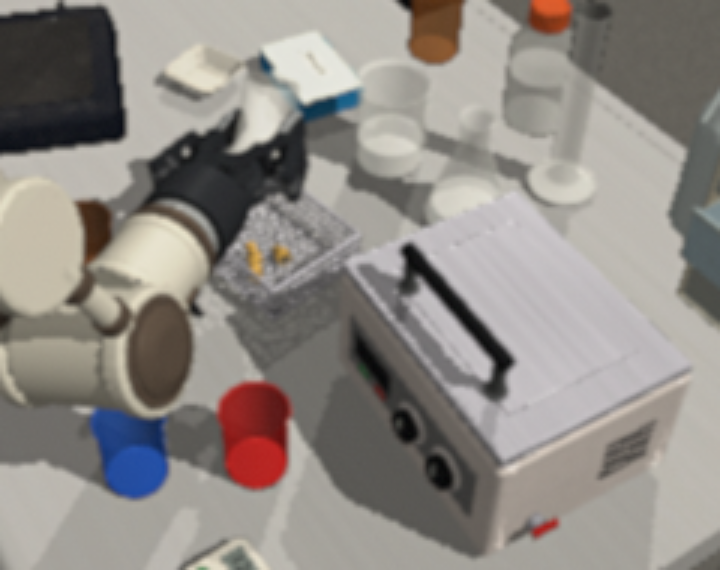

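View pics/w3.png

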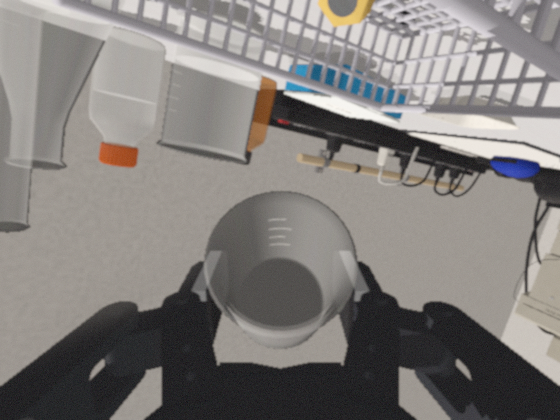

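Scene view: the fittings lie in the basket near its front corner, at (255,258) and (283,253). The wrist view shows the beaker empty at (280,280). Returning it by the reverse path.

Call:
move_arm:
  commands:
    - [[-1,0,0,0,0,0,-0.145],[-1,0,0,0,0,0,-0.29],[-1,0,0,0,0,0,-0.435],[-1,0,0,0,0,0,-0.58],[-1,0,0,0,0,0,-0.725],[-1,0,0,0,0,0,-0.87],[-1,0,0,0,0,0,-1.015],[-1,0,0,0,0,0,-1.16],[-1,0,0,0,0,0,-1.305],[-1,0,0,0,0,0,-1.45],[-1,0,0,0,0,0,-1.6],[-1,0,0,0,0,0,-1.7]]

```text
clock: 11.45
tcp_pos: [618.9, 242.3, 127.9]
ee_rot: [-0.535, 0.704, -0.219, 0.412]
ft_force: [0.8, 0.6, 0.3]
opening: 0.564
grip_force: 31.9
```

Call:
move_arm:
  commands:
    - [[-1,0,0,0,0,0,-0.145],[-1,0,0,0,0,0,-0.29],[-1,0,0,0,0,0,-0.435],[-1,0,0,0,0,0,-0.58],[-1,0,0,0,0,0,-0.725],[-1,0,0,0,0,0,-0.87],[-1,0,0,0,0,0,-1.015],[-1,0,0,0,0,0,-1.16],[-1,0,0,0,0,0,-1.22],[-1,0,0,0,0,0,-1.22]]

```text
clock: 12.45
tcp_pos: [618.9, 242.3, 127.9]
ee_rot: [-0.204, 0.704, 0.222, 0.643]
ft_force: [-0.1, -0.8, -0.7]
opening: 0.567
grip_force: 32.0
```

```bash
python3 - <<'E'
from go import *
im=ctrl.get_image("top")
P=pts(im);print(ctrl.observe()["tcp_pos"])
for d in ctrl.tip_of("top","fitting_0")[:5]:print(round(d["p"],2),w(im,d["location"]).round())
cv2.imwrite("pics/t4.png",cv2.resize(im["image"][170:310,180:340],None,fx=4,fy=4))
A=R.from_quat([-.232,.731,.564,.305],scalar_first=True)
go(np.array([476.7,172.9,31.1+90]),A)
E
```

```text
[618.87796164 242.28416674 127.81499694]
d [ -2.06  -2.48 -15.5 ] w [ 0.643 -0.666 -0.31 ] minrows 7.0
[[-0.295, -0.355, -2.215, 0.092, -0.095, -0.044], [-0.589, -0.709, -4.43, 0.184, -0.19, -0.089], [-0.884, -1.064, -6.645, 0.276, -0.285, -0.133], [-1.178, -1.419, -8.86, 0.368, -0.381, -0.177], [-1.473, -1.773, -11.075, 0.46, -0.476, -0.221], [-1.767, -2.128, -13.29, 0.552, -0.571, -0.266], [-2.062, -2.483, -15.505, 0.643, -0.666, -0.31]]
```

View pics/t4.png

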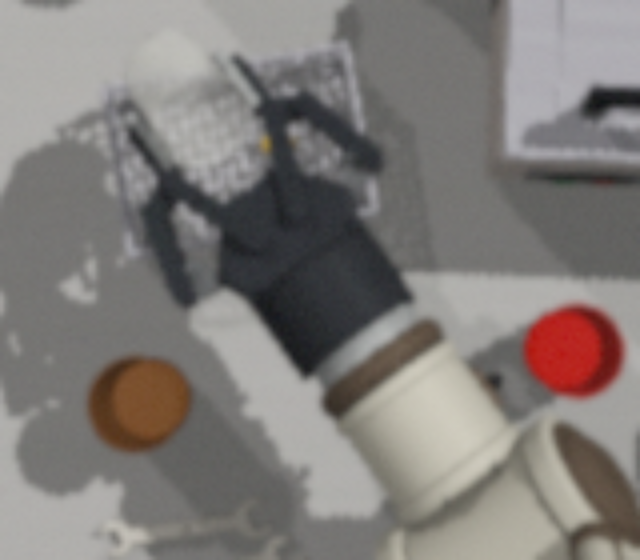

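Call:
move_arm:
  commands:
    - [[-1,0.4,-0.3,-1.9,0.08,-0.083,-0.039],[-1,0.4,-0.6,-3.9,0.161,-0.166,-0.078],[-1,0,-0.9,-5.8,0.241,-0.25,-0.116],[-1,-0.4,-1.2,-7.8,0.322,-0.333,-0.155],[-1,-0.8,-1.55,-9.7,0.402,-0.416,-0.194],[-1,-1.2,-1.85,-11.6,0.482,-0.5,-0.233],[-1,-1.6,-2.15,-13.6,0.563,-0.583,-0.271],[-1,-2.06,-2.48,-15.5,0.643,-0.666,-0.31],[-1,-2.06,-2.48,-15.5,0.643,-0.666,-0.31],[-1,-2.06,-2.48,-15.5,0.643,-0.666,-0.31]]

```text
clock: 13.55
tcp_pos: [476.9, 173.4, 121.0]
ee_rot: [-0.232, 0.731, 0.563, 0.306]
ft_force: [-0.5, 0.4, -1.3]
opening: 0.569
grip_force: 32.0
```

```bash
python3 - <<'E'
from go import *
A=R.from_quat([-.232,.731,.564,.305],scalar_first=True)
t,B=tool();print(t,np.degrees((B.inv()*A).magnitude()))
im=ctrl.get_image("wrist")
go([476.7,172.9,33],A,4); 
im=ctrl.get_image("top")
P=pts(im);img=im["image"]
hsv=cv2.cvtColor(img,cv2.COLOR_BGR2HSV)
m=(hsv[...,1]>110)&(hsv[...,0]>12)&(hsv[...,0]<35)&(np.hypot(P[...,0]-592,P[...,1]-212)<120)
n,l,st,c=cv2.connectedComponentsWithStats(m.astype(np.uint8))
for i in range(1,n):print(st[i,4],P[l==i].mean(0).round())
for d in ctrl.tip_of("top","fitting_0")[:5]:print(round(d["p"],2),w(im,d["location"]).round())
for d in ctrl.tip_of("top","basket")[:1]:print(round(d["p"],2),w(im,d["location"]).round())
cv2.imwrite("pics/t5.png",cv2.resize(img[170:250,190:290],None,fx=6,fy=6))
E
```

```text
[476.93496775 173.41782452 120.97435549] 0.16003556825911358
d [-6.25  0.01  6.13] w [ 0.001 -0.002 -0.002] minrows 1.9
[[-1.562, 0.001, 1.532, 0.0, -0.0, -0.0], [-3.123, 0.003, 3.063, 0.001, -0.001, -0.001], [-4.685, 0.004, 4.595, 0.001, -0.001, -0.001], [-6.246, 0.006, 6.127, 0.001, -0.002, -0.002]]
26 [595. 191.  20.]
30 [563. 202.  19.]
29 [560. 177.  20.]
0.61 [596. 180.  17.]
0.6 [566. 194.  17.]
0.51 [565. 188.  19.]
0.71 [594. 215.  -2.]
```

View pics/t5.png

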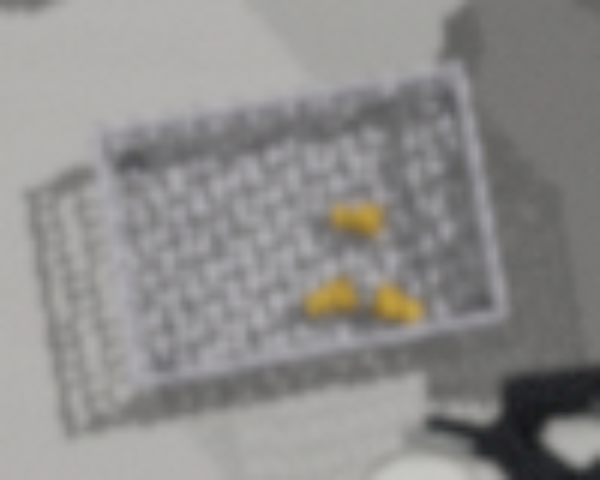

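Top view: all three fittings are in the basket, at (355,218), (330,298) and (400,302). Setting the beaker down.

Call:
move_arm:
  commands:
    - [[-1,-1.6,0,1.6,0,0,0],[-1,-3.2,0,3.2,0,0,0],[-1,-4.8,0,4.7,0,0,0],[-1,-5.8,0,5.7,0,0,0],[-1,-6.15,0,6.05,0,0,0],[-1,-6.25,0,6.15,0,0,0],[-1,-6.25,0,6.15,0,0,0],[-1,-6.25,0,6.15,0,0,0]]

```text
clock: 14.55
tcp_pos: [477.5, 172.3, 33.8]
ee_rot: [-0.231, 0.731, 0.564, 0.306]
ft_force: [-0.0, 0.2, -0.5]
opening: 0.575
grip_force: 32.0
```

Call:
move_arm:
  commands:
    - [[-1,-0.07,0,0.07,0,0,0],[-1,-0.14,0,0.14,0,0,0],[-1,-0.19,0,0.19,0,0,0],[-1,-0.19,0,0.19,0,0,0],[-1,-0.19,0,0.19,0,0,0]]

```text
clock: 15.05
tcp_pos: [477.2, 172.5, 31.1]
ee_rot: [-0.232, 0.731, 0.564, 0.306]
ft_force: [-2.6, -2.1, 5.1]
opening: 0.575
grip_force: 32.6
```

Call:
move_arm:
  commands:
    - [[0.3,0,0,0,0,0,0],[0.5,0,0,0,0,0,0],[0.8,0,0,0,0,0,0],[1,0,0,0,0,0,0],[1,0,0,0,0,0,0],[1,0,0,-1,0,0,0],[1,0,0,-4,0,0,0],[1,0,0,-8,0,0,0],[1,0,0,-12,0,0,0],[1,0,0,-16,0,0,0],[1,0,0,-18,0,0,0],[1,0,0,-18,0,0,0]]

```text
clock: 16.25
tcp_pos: [445.2, 46.6, 159.8]
ee_rot: [-0.229, 0.732, 0.564, 0.306]
ft_force: [-1.1, 0.4, -0.8]
opening: 0.996
grip_force: 0.0
```

```bash
cat > lid.py <<'E'
from kin import *
yaw=rad=np.radians(-3.4)
H=np.array([598.5,-42,166.]); Rz=R.from_rotvec([0,0,yaw])
hinge=H-Rz.apply([-135,0,45])
def handle(th): return hinge+Rz.apply(R.from_rotvec([0,th,0]).apply([-135,0,45]))
def orient(lean,flip=0):
    # tool down, y tool along bath x, leaned about bath y by 'lean' (positive = as lid opens)
    y=np.array([1.,0,0])*(-1 if flip else 1); z=np.array([0,0,-1.])
    A=R.from_matrix(np.stack([np.cross(y,z),y,z],1))
    return Rz*R.from_rotvec([0,lean,0])*A
E
python3 - <<'E'
from go import *
from lid import *
im=ctrl.get_image("wrist"); P=pts(im); m=(im["z_map"]>0)&(np.hypot(P[...,0]-476,P[...,1]-167)<50)&(P[...,2]>10)&(P[...,2]<85)
q=P[m];print("beaker",cv2.minAreaRect(q[:,:2].astype(np.float32)),np.percentile(q[:,2],[2,98]))
q0=ctrl.observe()["joint_pos"]; print(q0.round(2)); print(handle(0),handle(1.047),hinge)
for fl in(0,1):
  for le in (-.3,0,.3):
    for n,th,dz in(("pre",0,80),("grip",0,0),("30",.52,0),("60",1.047,0)):
        A=orient(le*(th/1.047),fl); z=A.apply([0,0,1]); 
        o=ik(handle(th)+19*z-dz*z,A,[q0,[-.3,.4,1.5,0,1.3,1.5],[-.3,.4,1.5,0,1.3,-1.5]])
        print(fl,le,n,[v.round(2).tolist() for v in o])
E
```

```text
beaker ((474.08917236328125, 162.5953369140625), (54.257080078125, 54.29595184326172), 40.51692581176758) [12.28164302 69.79105149]
[-0.68 -0.05  2.16  0.71  1.45 -0.67]
[598.5 -42.  166. ] [704.75624338 -48.31278405 260.40779088] [733.26237677 -50.00636043 121.        ]
0 -0.3 pre [[-0.27, 0.23, 1.53, 0.0, 1.39, -0.21], [-0.27, 0.23, 1.53, 0.0, 1.39, -0.21], [-0.27, 0.23, 1.53, -0.0, 1.39, -0.21]]
0 -0.3 grip [[-0.27, 0.3, 1.61, 0.0, 1.24, -0.21], [-0.27, 0.3, 1.61, -0.0, 1.24, -0.21], [-0.27, 0.3, 1.61, 0.0, 1.24, -0.21]]
0 -0.3 30 [[-0.27, 0.24, 1.56, 0.03, 1.2, -0.22], [-0.27, 0.24, 1.56, 0.03, 1.2, -0.22], [-0.27, 0.24, 1.56, 0.03, 1.2, -0.22]]
0 -0.3 60 [[-0.26, 0.28, 1.46, 0.07, 1.11, -0.23], [-0.26, 0.28, 1.46, 0.07, 1.11, -0.23], [-0.26, 0.28, 1.46, 0.07, 1.11, -0.23]]
0 0 pre [[-0.27, 0.23, 1.53, 0.0, 1.39, -0.21], [-0.27, 0.23, 1.53, 0.0, 1.39, -0.21], [-0.27, 0.23, 1.53, -0.0, 1.39, -0.21]]
0 0 grip [[-0.27, 0.3, 1.61, 0.0, 1.24, -0.21], [-0.27, 0.3, 1.61, -0.0, 1.24, -0.21], [-0.27, 0.3, 1.61, 0.0, 1.24, -0.21]]
0 0 30 [[-0.26, 0.34, 1.43, 0.0, 1.37, -0.2], [-0.26, 0.34,
[... 1050 characters left out ...]
11, 2.92]]
1 0 pre [[-0.27, 0.23, 1.53, 0.0, 1.39, 2.93], [-0.27, 0.23, 1.53, 0.0, 1.39, 2.93]]
1 0 grip [[-0.27, 0.3, 1.61, 0.0, 1.24, 2.93], [-0.27, 0.3, 1.61, 0.0, 1.24, 2.93]]
1 0 30 [[-0.26, 0.34, 1.43, 0.0, 1.37, 2.94], [-0.26, 0.34, 1.43, 0.0, 1.37, 2.94]]
1 0 60 [[-0.24, 0.49, 1.16, 0.0, 1.49, 2.96], [-0.24, 0.49, 1.16, 0.0, 1.49, 2.96]]
1 0.3 pre [[-0.27, 0.23, 1.53, 0.0, 1.39, 2.93], [-0.27, 0.23, 1.53, 0.0, 1.39, 2.93]]
1 0.3 grip [[-0.27, 0.3, 1.61, 0.0, 1.24, 2.93], [-0.27, 0.3, 1.61, 0.0, 1.24, 2.93]]
1 0.3 30 [[-0.25, 0.45, 1.29, -0.03, 1.55, 2.96], [-0.25, 0.45, 1.29, -0.03, 1.55, 2.96]]
1 0.3 60 [[-0.22, 0.75, 0.82, -0.05, 1.87, 2.97], [-0.22, 0.75, 0.82, -0.05, 1.87, 2.97]]
```

```bash
python3 - <<'E'
from go import *
from lid import *
go([598.5,-42,280],orient(0),None)
E
```

```text
d [  5.17  17.32 -11.86] w [ 0.086 -0.782 -0.188] minrows 5.8
[[0.861, 2.886, -1.977, 0.014, -0.13, -0.031], [1.723, 5.772, -3.953, 0.029, -0.261, -0.063], [2.584, 8.658, -5.93, 0.043, -0.391, -0.094], [3.446, 11.545, -7.906, 0.057, -0.521, -0.126], [4.307, 14.431, -9.883, 0.072, -0.652, -0.157], [5.168, 17.317, -11.859, 0.086, -0.782, -0.188]]
```

Call:
move_arm:
  commands:
    - [[1,0.9,1.5,-2.5,0.01,-0.1,-0.02],[1,1.8,4,-5,0.02,-0.2,-0.05],[1,2.6,7,-7.5,0.035,-0.32,-0.08],[1,3.4,10,-9.5,0.05,-0.44,-0.11],[1,4,13,-11,0.062,-0.56,-0.135],[1,4.6,15.5,-11.6,0.074,-0.67,-0.16],[1,5.17,17.3,-11.86,0.086,-0.782,-0.188],[1,5.17,17.3,-11.86,0.086,-0.782,-0.188],[1,5.17,17.3,-11.86,0.086,-0.782,-0.188]]

```text
clock: 17.2
tcp_pos: [597.5, -38.9, 276.6]
ee_rot: [-0.003, 0.726, 0.687, -0.001]
ft_force: [-0.4, -0.1, -0.5]
opening: 1.001
grip_force: 0.0
```

```bash
python3 - <<'E'
from go import *
from lid import *
for c in("wrist","top"):
    im=ctrl.get_image(c); P=pts(im); m=(im["z_map"]>0)&(abs(P[...,0]-598)<35)&(abs(P[...,1]+42)<90)&(P[...,2]>160)&(P[...,2]<182)
    q=P[m]
    if len(q)>20: print(c,len(q),cv2.minAreaRect(q[:,:2].astype(np.float32)),np.percentile(q[:,2],[5,50,98]))
    for d in ctrl.tip_of(c,"bath_lid_handle")[:2]: print(c,round(d["p"],2),w(im,d["location"]).round())
print(tool()[0]); go([598.5,-42,147],orient(0))
E
```

```text
wrist 2510 ((596.9203491210938, -42.611324310302734), (126.01078033447266, 13.028644561767578), 86.77298736572266) [166.29062932 170.31292798 172.23258047]
wrist 0.74 [599. -42. 165.]
top 270 ((600.6713256835938, -24.685558319091797), (91.3419418334961, 13.108241081237793), 86.45707702636719) [165.8557764  170.09060095 173.41930344]
top 0.8 [599. -43. 166.]
[597.12680759 -41.040708   277.77115907]
d [-0.12  0.19 13.08] w [-0.004 -0.003  0.001] minrows 2.9
[[-0.041, 0.065, 4.359, -0.001, -0.001, 0.0], [-0.082, 0.129, 8.717, -0.003, -0.002, 0.0], [-0.123, 0.194, 13.076, -0.004, -0.003, 0.001]]
```

Call:
move_arm:
  commands:
    - [[1,0,0.1,3.5,0,0,0],[1,-0.1,0.1,7,0,0,0],[1,-0.1,0.15,10,0,0,0],[1,-0.1,0.15,12,0,0,0],[1,-0.1,0.15,13,0,0,0],[1,-0.1,0.15,13,0,0,0],[0,-0.1,0.15,13,0,0,0],[-1,-0.1,0.15,13,0,0,0],[-1,-0.1,0.15,13,0,0,0],[-1,-0.1,0.15,13,0,0,0],[-1,-0.1,0.15,13,0,0,0],[-1,-0.1,0.15,13,0,0,0]]
  newtons: 60

```text
clock: 18.6
tcp_pos: [597.2, -41.4, 149.5]
ee_rot: [-0.003, 0.727, 0.687, -0.002]
ft_force: [-10.7, -0.3, 9.4]
opening: 0.129
grip_force: 58.5
```

```bash
cat > arc.py <<'E'
from go import *
from lid import *
def arc(th0,th1,n,lean1=.35):
    t,B=tool(); l=lambda th:lean1*th/1.047
    # tool offset to bar as grasped, taken constant in tool frame
    off=OFF
    T0=handle(th0)+orient(l(th0)).apply(off)
    for th in np.linspace(th0,th1,n+1)[1:]:
        A=orient(l(th)); x=handle(th)+A.apply(off)
        d=B.inv().apply(x-t)/10; w_=(B.inv()*A).as_rotvec(); print([-1]+np.r_[d,w_].round(3).tolist())
    return
E
python3 - <<'E'
import arc
from arc import *
s=ctrl.observe();t,B=tool();print(s["opening"],s["ft_force"],s["moment"])
arc.OFF=orient(0).inv().apply(t-handle(0)); print("off",arc.OFF)
arc.arc(0,.4,10)
E
```

```text
0.12857674074529052 [-10.67359288  -0.27377642   9.36201793] [0.06195035 1.85609672 0.06407601]
off [ 0.57203009 -1.32641109 16.54971295]Traceback (most recent call last):
  File "<stdin>", line 5, in <module>
AttributeError: 'function' object has no attribute 'arc'
```

```bash
python3 - <<'E'
import arc as m
m.OFF=np.array([.57,-1.33,16.55]) if 0 else __import__("numpy").array([.57,-1.33,16.55])
m.arc(0,.44,11)
E
```

```text
[-1, 0.0, 0.164, -0.539, 0.005, -0.001, 0.002]
[-1, 0.001, 0.35, -1.071, 0.019, -0.001, 0.002]
[-1, 0.001, 0.557, -1.595, 0.032, -0.001, 0.002]
[-1, 0.001, 0.784, -2.109, 0.046, -0.001, 0.002]
[-1, 0.001, 1.032, -2.613, 0.059, -0.001, 0.002]
[-1, 0.002, 1.299, -3.106, 0.072, -0.001, 0.002]
[-1, 0.002, 1.586, -3.588, 0.086, -0.001, 0.002]
[-1, 0.002, 1.892, -4.057, 0.099, -0.001, 0.002]
[-1, 0.002, 2.217, -4.513, 0.112, -0.001, 0.002]
[-1, 0.002, 2.559, -4.955, 0.126, -0.001, 0.002]
[-1, 0.001, 2.919, -5.382, 0.139, -0.001, 0.002]
```

Call:
move_arm:
  commands:
    - [[-1,0,0.16,-0.54,0.013,0,0],[-1,0,0.35,-1.07,0.027,0,0],[-1,0,0.56,-1.6,0.04,0,0],[-1,0,0.78,-2.11,0.054,0,0],[-1,0,1.03,-2.61,0.067,0,0],[-1,0,1.3,-3.11,0.08,0,0],[-1,0,1.59,-3.59,0.094,0,0],[-1,0,1.89,-4.06,0.107,0,0],[-1,0,2.22,-4.51,0.12,0,0],[-1,0,2.56,-4.96,0.134,0,0],[-1,0,2.92,-5.38,0.147,0,0],[-1,0,2.92,-5.38,0.147,0,0]]

```text
clock: 19.8
tcp_pos: [625.3, -43.0, 202.5]
ee_rot: [-0.059, 0.725, 0.684, -0.054]
ft_force: [-13.0, -0.1, 5.2]
opening: 0.125
grip_force: 59.0
```

```bash
python3 - <<'E'
import arc as m, numpy as np
from h import *
m.OFF=np.array([.57,-1.33,16.55])
t,B=tool();s=ctrl.observe();print(t,s["ft_force"],s["moment"],s["opening"])
x=t-B.apply(m.OFF); h=m.hinge; v=m.Rz.inv().apply(x-h); print("bar rel hinge",v,"angle",np.arctan2(45,135)*0+ (np.pi-np.arctan2(45,135))-np.arctan2(v[2],v[0]))
im=ctrl.get_image("scene")
for d in ctrl.tip_of("scene","bath_lid_handle")[:2]:print(d["p"],w(im,d["location"]))
m.arc(.44,.88,11)
E
```

```text
[625.34961659 -42.97085054 202.51172375] [-12.99952101  -0.05171285   5.16774287] [ 0.06383243  2.52871798 -0.02196644] 0.12471423000953584
bar rel hinge [-1.04193430e+02  3.02179393e-02  9.76383701e+01] angle 0.4311811874751985
0.67 [631.08295304 -40.85178448 221.63722018]
[-1, -0.007, 0.47, -0.585, 0.001, -0.002, 0.002]
[-1, -0.007, 0.798, -1.036, 0.014, -0.002, 0.002]
[-1, -0.007, 1.143, -1.472, 0.027, -0.002, 0.002]
[-1, -0.007, 1.506, -1.895, 0.041, -0.002, 0.002]
[-1, -0.007, 1.885, -2.301, 0.054, -0.001, 0.002]
[-1, -0.008, 2.28, -2.692, 0.067, -0.001, 0.002]
[-1, -0.008, 2.69, -3.066, 0.081, -0.001, 0.002]
[-1, -0.008, 3.114, -3.422, 0.094, -0.001, 0.002]
[-1, -0.009, 3.553, -3.761, 0.108, -0.001, 0.002]
[-1, -0.009, 4.004, -4.082, 0.121, -0.001, 0.002]
[-1, -0.01, 4.468, -4.383, 0.134, -0.001, 0.002]
```

Call:
move_arm:
  commands:
    - [[-1,0,0.31,-0.46,0.013,0,0],[-1,0,0.64,-0.91,0.027,0,0],[-1,0,0.98,-1.35,0.04,0,0],[-1,0,1.34,-1.77,0.054,0,0],[-1,0,1.72,-2.18,0.067,0,0],[-1,0,2.11,-2.57,0.08,0,0],[-1,0,2.52,-2.94,0.094,0,0],[-1,0,2.95,-3.3,0.107,0,0],[-1,0,3.4,-3.64,0.12,0,0],[-1,0,3.85,-3.96,0.134,0,0],[-1,0,4.3,-4.27,0.147,0,0],[-1,0,4.3,-4.27,0.147,0,0]]

```text
clock: 21.1
tcp_pos: [676.4, -45.9, 240.8]
ee_rot: [-0.109, 0.719, 0.679, -0.102]
ft_force: [-7.6, 1.3, 9.8]
opening: 0.124
grip_force: 59.1
```

```bash
cat > st.py <<'E'
import arc as m, numpy as np
from h import *
m.OFF=np.array([.57,-1.33,16.55])
def st():
    t,B=tool();s=ctrl.observe();print(t,s["ft_force"],s["moment"],s["opening"])
    x=t-B.apply(m.OFF); v=m.Rz.inv().apply(x-m.hinge); th=(np.pi-np.arctan2(45,135))-np.arctan2(v[2],v[0]); print("r",np.hypot(v[0],v[2]),"angle",th); return th
E
python3 - <<'E'
from st import *
th=st(); m.arc(th,1.05,5)
E
```

```text
[676.35586285 -45.91384201 240.79236093] [-7.61722997  1.32909055  9.80943768] [ 0.21808101  1.8391844  -0.0385033 ] 0.12411342563921954
r 144.46850473271982 angle 0.8890837422690476
[-1, -0.015, 0.486, -0.105, 0.008, -0.001, 0.002]
[-1, -0.015, 0.843, -0.369, 0.019, -0.001, 0.002]
[-1, -0.016, 1.208, -0.622, 0.03, -0.001, 0.002]
[-1, -0.016, 1.582, -0.862, 0.04, -0.001, 0.002]
[-1, -0.017, 1.963, -1.09, 0.051, -0.001, 0.002]
```

Call:
move_arm:
  commands:
    - [[-1,0,0.4,-0.15,0.01,0,0],[-1,0,0.8,-0.38,0.02,0,0],[-1,0,1.2,-0.63,0.03,0,0],[-1,0,1.58,-0.87,0.04,0,0],[-1,0,1.95,-1.09,0.051,0,0],[-1,0,1.95,-1.09,0.051,0,0],[-1,0,1.95,-1.09,0.051,0,0],[-1,0,1.95,-1.09,0.051,0,0]]

```text
clock: 21.9
tcp_pos: [698.6, -47.2, 248.5]
ee_rot: [-0.126, 0.716, 0.676, -0.118]
ft_force: [-7.5, 1.2, 16.5]
opening: 0.123
grip_force: 59.0
```

```bash
python3 - <<'E'
from st import *
st()
im=ctrl.get_image("scene"); cv2.imwrite("pics/s9.png",cv2.resize(im["image"][120:360,170:490],None,fx=2.4,fy=2.4))
for n in("bath_lid_handle",):
    for d in ctrl.tip_of("scene",n)[:2]:print(d["p"],w(im,d["location"]))
P=pts(im); r=ctrl.trace("scene","bath_lid")
# lid plane
X=P.reshape(-1,3);z=im["z_map"].ravel()
V=m.Rz.inv().apply(X-m.hinge); k=(z>0)&(V[:,0]>-110)&(V[:,0]<-5)&(V[:,2]>20)&(V[:,2]<140)&(abs(V[:,1])>68)&(abs(V[:,1])<85)
q=V[k]; print(len(q)); c=np.polyfit(q[:,2],q[:,0],1); print("lid angle",np.degrees(np.arctan2(1,-c[0])), "std",np.std(q[:,0]-np.polyval(c,q[:,2])))
E
```

```text
[698.57206913 -47.23737763 248.48550811] [-7.49402394  1.17650376 16.54151089] [ 0.20412105  1.99214579 -0.06147755] 0.12279984804867429
r 145.30867657030032 angle 1.0556802378625871
0.79 [705.84625314 -49.51333068 262.99742538]
71
lid angle 58.559580717528114 std 1.024515836809285
```

View pics/s9.png

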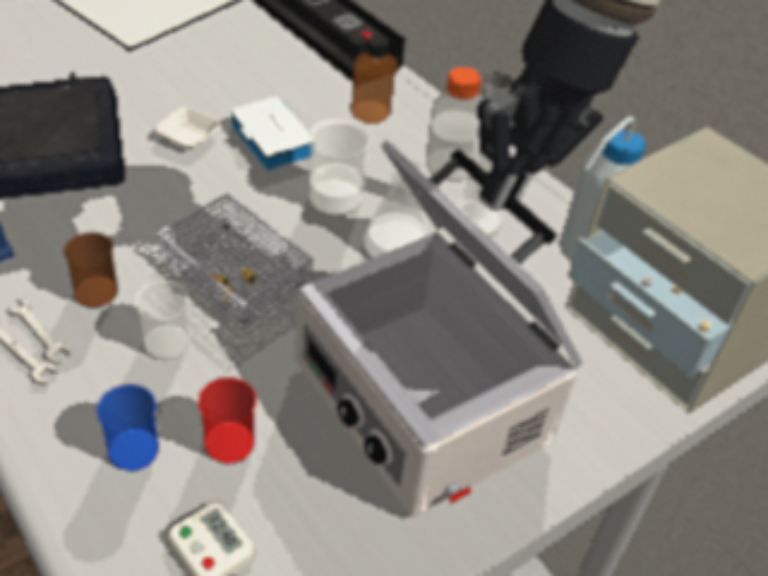

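The final view shows the lid about 60° open and held by its bar at about (495,195). The beaker stands upright at (163,320), the fittings are in the basket at (240,280), and the bystanders look undisturbed.

```bash
python3 -c "
from h import *
print(ctrl.job_done())"
```

```text
the job is handed in; nothing more can be done
None
```

I handed the job in with the three fittings in the basket, the empty beaker upright on the bench and released, and the gripper holding the lid still at about 59–60° open; the hand-in call did not return a verdict.

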